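# Get the bearing out from behind the supplies

### The job

I need the big ball bearing that lies at the back of the plywood board: first clear the jar, the dropper bottle and the tape measure in front of it onto the black rubber mat, standing upright, and only then take the bearing out and lay it flat in the middle of the round blue block. When the bearing lies there, put all three back on the board, upright, each exactly on the spot where it stood at the start. Tip nothing over, and leave the torch and the navy box alone.

Things in the scene. Friction and masses are not known exactly. Their poses are not given: they have to be found in the camera images.
- board: Fixed plywood board, 160 mm deep (its x), 280 mm wide (its y), top 12 mm above the bench; a lip 8 mm thick, 22 mm above the bench, on its far (+x) edge and sides; near edge open. Origin: centre of underside; z up. In its frame the bearing lies at about (42, 0) mm; jar, bottle and tape measure stand at about (-22, 0), (22, 82), (22, -82) mm in any order.
- mat: Black ribbed rubber mat on the bench, to the left or right of the board, 260 mm long (its x) by 110 mm wide (its y), 4 mm thick, fixed: the side area for things cleared away. Origin: centre of its underside; z up.
- block: Round blue fitting block with a thin white ring on top, 90 mm diameter, 12 mm high, flat-topped, fixed, on the other side of the board from the mat. Origin: centre of its underside; z up.
- jar: Clear round jar of brass-coloured screws with a light grey lid, 65 mm diameter (62 mm over the clear body), 115 mm tall with the lid, lid from about 100 mm up; stands upright on the board; about 0.16 kg. Origin: centre of its underside; z up along its axis.
- bottle: Brown round dropper bottle with a black dropper, 34 mm diameter (32 mm where gripped) up to 65 mm height, narrower above, 102 mm tall; stands upright on the board; about 0.07 kg. Origin: centre of its underside; z up along its axis.
- tape: Yellow tape measure with a black round face, standing on its edge on the board, 38 mm thick (its x), 83 mm long (its y, body from -30 to +41 mm), 66 mm high; about 0.28 kg; grip across its thickness. Its length lies within 15 degrees of the y axis of the board at the start. Origin: centre of its underside; z up.
- bearing: Steel ball bearing lying flat at the back of the board, 52 mm outer diameter, 16 mm high, about 0.12 kg. Origin: centre of its underside; z up along its axis.
- torch: Bystander: black torch lying on the bench behind the work, 121 mm long (its y), 33 mm wide, 34 mm high. Origin: centre of its underside.
- card_box: Bystander: small dark navy card box on the bench behind the work, 56 x 85 x 45 mm (its x, y, z). Origin: centre of its underside.

How it is judged:
By the outcome, as a careful person would: the job done as asked, in the order asked, and still so for the second after the job is handed in, with the robot touching nothing.
It also fails if it takes over 141 s, if anything falls off the work surface, if the arm or the gripper's body presses on something with over 40 N, if the wrist force passes 120 N, or if a joint passes its speed limit or range.

### The arm

A 6-joint arm with a two-finger parallel gripper is mounted at the origin on a cart in front of the work surface, level with it; the furniture and walls round the work are solid. World frame = base frame: x ahead of the robot, y to its left, z up, the work surface at z = 0. Lengths are in m, angles in rad, forces in N, time in s.
With the tool pointing down it reaches from about 0.3 to 0.775 m from the base axis. Payload 14.6 kg.
Tool frame: the origin (TCP) lies at the very end of the fingers, on their centre line; the grasp point (between the pads) lies 19 mm behind it; z points along the fingers, y is the line along which they close (so a half turn about z gives the same grasp; the last joint's range is limited). The gripper opens to 94 mm and grips with 3 to 60 N. Pads are 16 mm wide; open, the fingers measure 119 mm over their backs; the gripper's body (75 mm by 177 mm) begins 78 mm behind the grasp point.
Start: joints at [1.112, 0.3, 1.521, -0, 1.321, -0.067], TCP at [0.21, 0.508, 0.205] pointing down, gripper open.
Joint ranges: [-3.03, 3.03], [-0.79, 2.21], [0.23, 2.52], [-1.04, 4.18], [0, 3.07], [-2.55, 2.55]. Speed limits (rad/s): [2.22, 2.22, 2.57, 3.14, 3.14, 3.14].

### API

Orientations are given as [roll, pitch, yaw] about the fixed x, y, z axes, in that order (R = Rz(yaw) Ry(pitch) Rx(roll)).
In Python, from station import ctrl, cams gives the robot as it stands. The module is installed in compiled form; this text tells all that it offers.
- The arm moves only by the tool arm_command, never from a script. Its argument "plan" is a list that holds one entry, the list of rows, each a list of 7 numbers: the shift along the tool's x, y, z in shares of 750 mm (1.0 is 750 mm), then the turn, a rotation vector about the tool's x, y, z in a scale on which 1.0 is pi rad, then the closure, from -1 (fully open) to 1 (shut). A call has 1 to 12 rows; each row is the pose to reach, as a shift and turn from the pose commanded when the call began, along the tool's axes at that moment; what a row does not reach only later rows make up. A row lasts 1/10 s, in which the tool goes at most 50 mm and 8.59 degrees, less where a joint would pass 70% of its speed; a pose out of reach is approached as far as the arm can. Shift and turn numbers lie between -1 and 1, and a call with a number outside is refused. A call with a gripper value outside its range is refused whole. The fingers move at their own pace and stop on an object; "squeeze" is the grip in N (left out, the last holds). Time passes only in rows, so rows that repeat a pose let the fingers close. It gives the time, the measured TCP pose, the force, the opening and the grip force at its end, in the units of the state.
- ctrl.get_obs(): the state, without advancing time (a new reading comes with each control period).
- cams.camera(name): name is "scene" or "top" or "wrist"; returns (picture, depth): 480x640x3 uint8, blue, green, red; 480x640 float32, m along the optical axis (not along the pixel's ray), 0 where there is no reading.
- cams.camera_info(name): a dict with "fx", "fy", "cx", "cy" (pixels), "world_to_cam" (4x4, takes a point from world to camera coordinates). Camera axes: x right, y down, z forward; pixel columns grow to the right and rows downward; lengths in m; the calibration is good to about 2 mm. The wrist camera is an equidistant fisheye: a pixel r from the principal point sees the ray r / f radians off the axis. A picture is of the moment at which its call begins: read the wrist's pose just before it. camera_info takes no time and is no camera call; for the wrist camera it gives the pose at the moment of the call.
- ctrl.hand_in(): hands the job in; it is judged then, once.
The state is a dict: "time_s": time; "qpos": joint angles; "joint_vel": joint speeds; "tau": joint torques, N m; "ee_pos": TCP position; "eef_rot": TCP orientation; "force": force on the tool from outside, world axes, zero at the start; "moment": the same for the moment, N m; "grip_width": finger opening in m; "grip_force": force on a finger pad.
Only numpy, scipy, OpenCV 4.12 (cv2) and the standard library are available. Lean on these libraries where they do the work, as an engineer would, in place of code of your own. Each camera call takes 0.05 s, during which the arm holds its last target. There are 200 camera calls.

## Working session

There is one attempt and no reset: what is moved stays moved. The work goes in short steps, Python scripts to look and compute and a tool call to move; the robot and the scene stay as the last step left them, time stands still between calls to the robot, and variables do not carry over. Pictures are saved under pics/ and viewed, at most 14 in all, crops included, and the job is handed in when it is done.

Besides the shell and the picture viewer there is one more tool, called after ">>>" by a JSON object that holds its "op" and its "data". arm_command: Moves the arm, as the interface text tells. Its arguments: {"type":"object","properties":{"plan":{"type":"array"},"squeeze":{"type":"number"}},"required":["plan"]}

```bash
mkdir -p pics; python3 - <<'E'
from station import ctrl,cams
import cv2,numpy as np
o=ctrl.get_obs();print({k:np.round(v,3).tolist() for k,v in o.items()})
for n in("scene","top"):
    p,d=cams.camera(n);cv2.imwrite(f"pics/{n}0.png",p);np.save(f"pics/{n}0.npy",d)
    i=cams.camera_info(n);print(n,i['fx'],i['cx'],i['cy'],np.round(i['world_to_cam'],3).tolist())
E
```

```text
{'time_s': 0.0, 'qpos': [1.112, 0.3, 1.522, -0.0, 1.321, -0.067], 'joint_vel': [-0.002, -0.0, 0.002, 0.0, -0.001, 0.0], 'tau': [-0.0, -53.181, -35.273, 0.071, 0.024, -0.0], 'ee_pos': [0.21, 0.508, 0.205], 'eef_rot': [-3.14, -0.0, 2.75], 'force': [-0.807, -0.296, -0.403], 'moment': [-0.018, 0.023, -0.014], 'grip_force': 0.0, 'grip_width': 0.094}
scene 455.7868648420046 323.42472980024746 238.83177325493932 [[0.886, -0.464, -0.019, -0.497], [-0.349, -0.639, -0.686, 0.258], [0.306, 0.614, -0.728, 0.75], [0.0, 0.0, 0.0, 1.0]]
top 492.4526382100045 325.33070068362554 241.18474686555902 [[-0.084, -0.996, -0.002, 0.05], [-0.972, 0.082, -0.222, 0.568], [0.221, -0.016, -0.975, 0.856], [0.0, 0.0, 0.0, 1.0]]
```

View pics/top0.png

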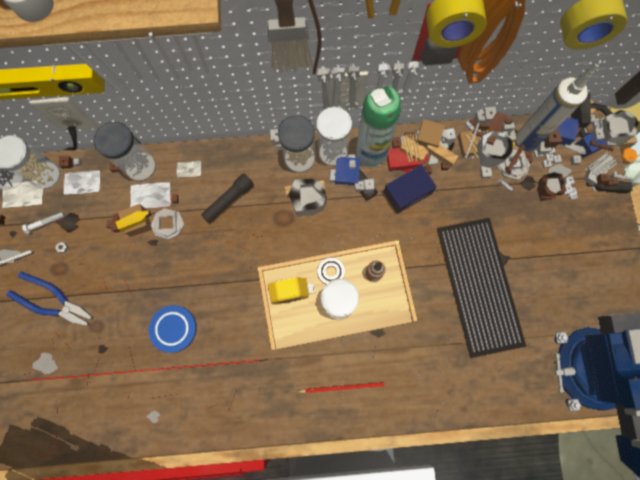

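View pics/scene0.png

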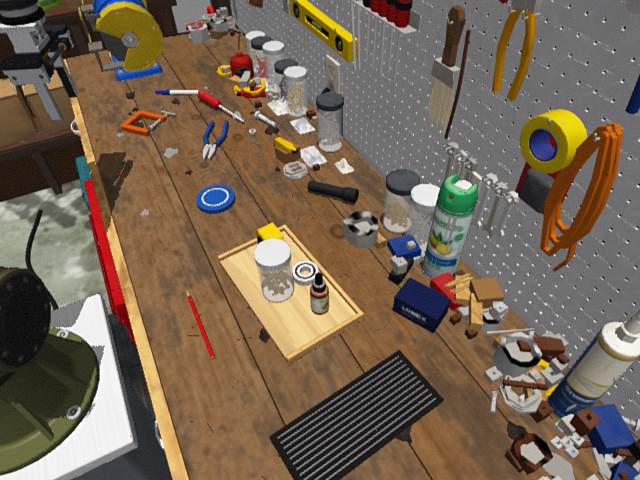

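```bash
cat > h.py <<'E'
import numpy as np,cv2
from station import ctrl,cams
def cloud(d,i):
    v,u=np.mgrid[:480,:640];P=np.stack([(u-i['cx'])*d/i['fx'],(v-i['cy'])*d/i['fy'],d],-1)
    T=np.linalg.inv(i['world_to_cam']);return P@T[:3,:3].T+T[:3,3]
def ray(u,v,z,i):
    T=np.linalg.inv(i['world_to_cam']);r=T[:3,:3]@[(u-i['cx'])/i['fx'],(v-i['cy'])/i['fy'],1];c=T[:3,3]
    return c+r*(z-c[2])/r[2]
def circ(p):
    A=np.c_[2*p,np.ones(len(p))];s=np.linalg.lstsq(A,(p**2).sum(1),rcond=None)[0];return s[:2],np.sqrt(s[2]+s[0]**2+s[1]**2)
E
python3 - <<'E'
from h import *
for n in("top","scene"):
    i=cams.camera_info(n);d=np.load(f"pics/{n}0.npy");W=cloud(d,i);p=cv2.imread(f"pics/{n}0.png")
    x,y,z=np.moveaxis(W,-1,0)
    print(n,'bench z',np.median(z[(d>0)&(abs(x-.35)<.02)&(abs(y)<.1)]))
    b=(d>0)&(x>.3)&(x<.72)&(y>-.4)&(y<.4)
    for nm,lo,hi in(("z>30",.035,.2),("mid6-30",.008,.03)):
        m=(b&(z>lo)&(z<hi)).astype(np.uint8);k,l,s,c=cv2.connectedComponentsWithStats(m)
        for j in range(1,k):
            if s[j,4]<60: continue
            q=W[l==j];zt=np.percentile(q[:,2],97);t=q[q[:,2]>zt-.006]
            (cx,cy),(w,h),a=cv2.minAreaRect((t[:,:2]*1000).astype(np.float32))
            (fx,fy),(fw,fh),fa=cv2.minAreaRect((q[:,:2]*1000).astype(np.float32))
            print(nm,s[j],'ztop',zt.round(4),'top rect',np.round([cx,cy,w,h,a],1),'all',np.round([fx,fy,fw,fh,fa],1),'circ',circ(t[:,:2]))
p=cv2.imread("pics/top0.png")[230:360,250:425];cv2.imwrite("pics/c1.png",cv2.resize(p,None,fx=4.5,fy=4.5,interpolation=cv2.INTER_CUBIC))
p=cv2.imread("pics/scene0.png")[215:365,205:375];cv2.imwrite("pics/c2.png",cv2.resize(p,None,fx=4,fy=4,interpolation=cv2.INTER_CUBIC)[:600])
E
```

```text
top bench z -0.0015435548355611783
z>30 [480 148  44  32 724] ztop 0.0785 top rect [ 709.1 -341.1   59.3   20.9   89.1] all [ 694.9 -355.7   88.4   50.1   89.9] circ (array([ 0.72653517, -0.34106142]), np.float64(0.025894991126505996))
z>30 [441 157  16  11  96] ztop 0.057 top rect [ 7.133e+02 -2.556e+02  1.270e+01  2.460e+01  4.000e-01] all [ 717.7 -254.3   23.6   15.7   57.3] circ (array([ 0.71615342, -0.25612107]), np.float64(0.006989852630054411))
z>30 [335 165  40  28 599] ztop 0.0558 top rect [694.7 -80.4  64.8  24.8  36.6] all [697.7 -68.   83.5  43.7  66. ] circ (array([ 0.6925796 , -0.07539874]), np.float64(0.02389782225845844))
z>30 [ 385  164   52   46 1227] ztop 0.0476 top rect [ 671.2 -174.3   55.3   86.5   25.6] all [ 672.5 -174.1   58.7   87.4   26.7] circ (array([ 0.67094696, -0.17409516]), np.float64(0.029345257476373555))
z>30 [ 288  178   39   37 1068] ztop 0.062 top rect [667.1  29.3  65.6  67.4   9.5] all [6.663e+02 2.980e+01 6.390e+01 7.240e+01 1.000e-01] circ (array([0.66616978, 0.02826937]), np.float64(0.028301139874461125))
z>30 [116 204  36  30 596] ztop 0.0
[... 5671 characters left out ...]
(array([ 0.70805778, -0.15909559]), np.float64(0.014343317885899284))
mid6-30 [393 301  61  30 387] ztop 0.0294 top rect [ 664.  -196.2   49.1  105.6   62.3] all [ 664.5 -196.2   49.4  107.7   61.8] circ (array([ 0.68213686, -0.17007294]), np.float64(0.04670130405960503))
mid6-30 [484 364  19  19 188] ztop 0.0287 top rect [ 7.025e+02 -3.389e+02  1.900e+00  1.590e+01  7.000e-01] all [ 698.3 -337.7   19.3   22.5   88.3] circ (array([ 0.7189899 , -0.33919696]), np.float64(0.017146428181394543))
mid6-30 [490 391   9  22 109] ztop 0.0162 top rect [ 667.8 -372.8   34.1    9.1   41.6] all [ 668.3 -372.4   35.5    9.1   41.6] circ (array([ 0.66939707, -0.37447381]), np.float64(0.010702561816210024))
```

View pics/c1.png

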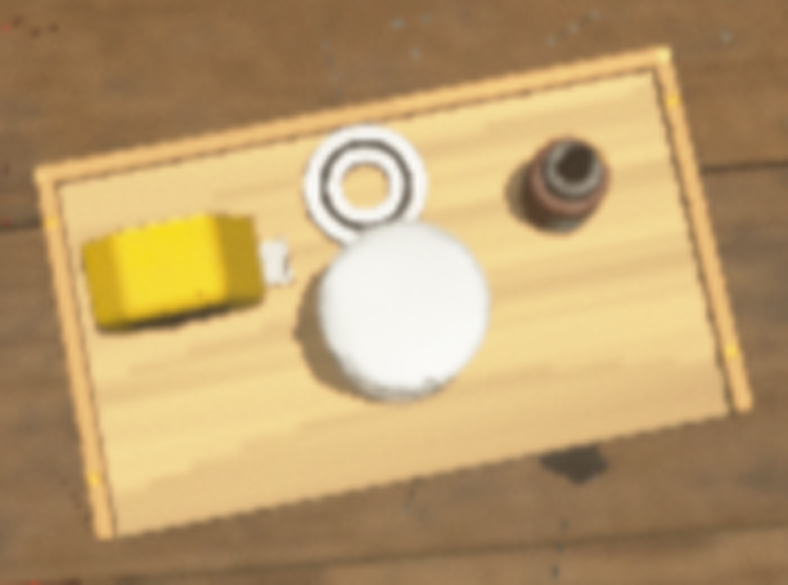

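View pics/c2.png

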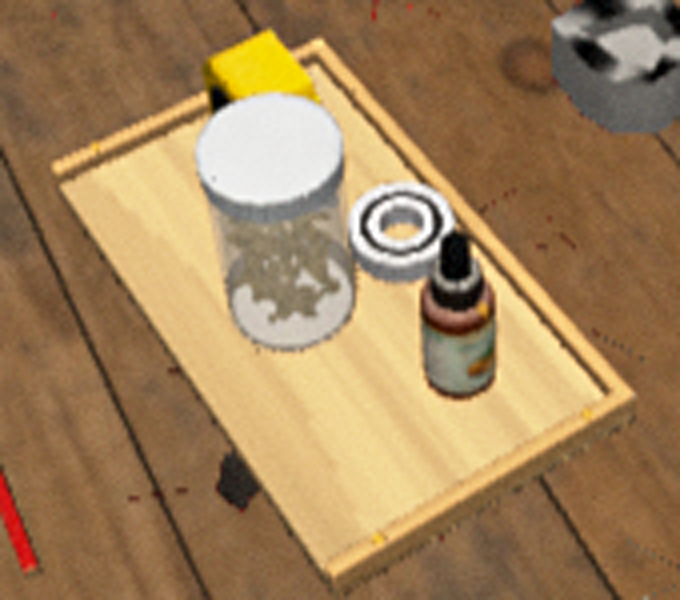

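The crops show the bearing at top-view pixel (331,271), the jar lid at (340,299), the bottle dropper at (377,267), and the tape at left with its hook pointing right. The mat corners are near (438,227), (489,219), (524,346) and (472,356). Next I'll get the mat and bearing positions and set up a move helper.

```bash
cat >> h.py <<'E'
from scipy.spatial.transform import Rotation as Ro
def go(*P):
    "world targets x,y,z(mm),yaw -> shift/turn in tool axes from the current pose"
    o=ctrl.get_obs();R=Ro.from_euler('xyz',o['eef_rot']);e=np.array(o['ee_pos'])*1000
    print('at',e.round(1),np.round(o['eef_rot'],3),'w',round(o['grip_width'],4))
    for p in P:
        Q=Ro.from_euler('xyz',[np.pi,0,p[3]]);print(p,np.round(R.inv().apply(np.array(p[:3])-e),1),np.round((R.inv()*Q).as_rotvec(),3))
E
python3 - <<'E'
from h import *
for n in("top","scene"):
    i=cams.camera_info(n);p=cv2.imread(f"pics/{n}0.png");d=np.load(f"pics/{n}0.npy");W=cloud(d,i)
    # mat: dark pixels in region
    V=p.max(2);b=(W[...,0]>.28)&(W[...,0]<.68)&(W[...,1]<-.17)&(W[...,1]>-.38)&(W[...,2]<.012)&(d>0)
    m=((V<75)&b).astype(np.uint8);m=cv2.morphologyEx(m,cv2.MORPH_CLOSE,np.ones((5,5)));m=cv2.morphologyEx(m,cv2.MORPH_OPEN,np.ones((9,9)))
    k,l,s,c=cv2.connectedComponentsWithStats(m);j=1+s[1:,4].argmax();print(n,'mat',s[j],cv2.minAreaRect((W[l==j][:,:2]*1000).astype(np.float32)))
    # bearing: top surface points
    bc=np.array([.5175,-.006]);q=W[(np.hypot(W[...,0]-bc[0],W[...,1]-bc[1])<.034)&(W[...,2]>.023)&(W[...,2]<.035)]
    print('bearing',cv2.minEnclosingCircle((q[:,:2]*1000).astype(np.float32)),len(q))
i=cams.camera_info("top");print(ray(331.1,271.1,.028,i))
go((456,-13,230,.3),(456,-13,53,.3))
E
```

```text
top mat [ 439  220   85  136 7299] ((462.14898681640625, -163.5929718017578), (260.8294372558594, 374.6594543457031), 4.155211448669434)
bearing ((523.1507568359375, -3.5808956623077393), 28.59031867980957) 410
scene mat [  272   354   168   126 11426] ((411.8428955078125, -328.1747131347656), (402.4932556152344, 209.6197052001953), 33.373634338378906)
bearing ((521.5731811523438, -5.485881328582764), 29.03258514404297) 401
[ 0.5187954  -0.00447072  0.028     ]
at [209.9 508.1 205. ] [-3.141 -0.     2.75 ] w 0.094
(456, -13, 230, 0.3) [-426.4 -387.7  -24.7] [-0.00e+00  1.00e-03  2.45e+00]
(456, -13, 53, 0.3) [-426.4 -387.5  152.3] [-0.00e+00  1.00e-03  2.45e+00]
```

The manual's scale: shifts go in shares of 750 mm and turns go in shares of pi rad. Converting my numbers, -426 mm / 750 = -0.568, -210 mm / 750 = -0.28, 1.8 rad / 3.1416 = 0.573.

>>> {"op": "arm_command", "data": {"plan": [[[-0.0467,-0.0427,-0.0027,0,0,0.0477,-1],[-0.0933,-0.0853,-0.0053,0,0,0.0955,-1],[-0.14,-0.128,-0.008,0,0,0.1432,-1],[-0.1867,-0.1707,-0.0107,0,0,0.191,-1],[-0.2333,-0.2133,-0.0133,0,0,0.2387,-1],[-0.28,-0.256,-0.016,0,0,0.2865,-1],[-0.3267,-0.2987,-0.02,0,0,0.3342,-1],[-0.3733,-0.3413,-0.0227,0,0,0.382,-1],[-0.42,-0.3827,-0.0253,0,0,0.4297,-1],[-0.4667,-0.4253,-0.028,0,0,0.4775,-1],[-0.5133,-0.4667,-0.0307,0,0,0.5252,-1],[-0.568,-0.5173,-0.0333,0,0,0.573,-0.65]]]}}

```text
time_s: 1.3
ee_pos: [0.4535, -0.0094, 0.2303]
eef_rot: [3.142, -0.0, 0.944]
force: [1.2, 0.0, -0.6]
grip_width: 0.0893
grip_force: 0.0
```

```bash
python3 - <<'E'
from h import *
i=cams.camera_info("top");P=np.array([ray(u,v,.004,i)[:2] for u,v in((438,227),(489,219),(524,346),(472,356))])*1000
print(P.round(),P.mean(0),cv2.minAreaRect(P.astype(np.float32)))
go((456,-13,230,.3),(456,-13,150,.3),(456,-13,53,.3))
E
```

```text
[[ 594. -226.]
 [ 602. -331.]
 [ 349. -358.]
 [ 339. -256.]] [ 470.68127663 -292.7099037 ] ((471.23724365234375, -291.8822021484375), (257.6603698730469, 104.62686920166016), 6.0777268409729)
at [453.5  -9.4 230.3] [ 3.142 -0.     0.944] w 0.0893
(456, -13, 230, 0.3) [-1.4  4.1  0.3] [-0.    -0.     0.644]
(456, -13, 150, 0.3) [-1.4  4.1 80.3] [-0.    -0.     0.644]
(456, -13, 53, 0.3) [ -1.4   4.1 177.3] [-0.    -0.     0.644]
```

Converted, 0.65 rad / 3.1416 = 0.2069.

>>> {"op": "arm_command", "data": {"plan": [[[0,0,0,0,0,0.0477,-0.65],[0,0,0,0,0,0.0955,-0.65],[0,0,0,0,0,0.1432,-0.65],[0,0,0,0,0,0.191,-0.65],[0,0,0,0,0,0.2069,-0.65],[0,0,0,0,0,0.2069,-0.65],[0,0,0,0,0,0.2069,-0.65]]]}}

```text
time_s: 2.0
ee_pos: [0.453, -0.0076, 0.2301]
eef_rot: [-3.141, 0.0, 0.302]
force: [-0.9, -0.2, -0.3]
grip_width: 0.0779
grip_force: 0.0
```

```bash
python3 - <<'E'
from h import *
go((456.4,-13.2,53,.3),(384,-301,230,.3))
p,d=cams.camera("wrist");i=cams.camera_info("wrist");cv2.imwrite("pics/w1.png",p);print(i)
E
```

```text
at [453.   -7.6 230.1] [-3.141  0.     0.302] w 0.0779
(456.4, -13.2, 53, 0.3) [  1.6   6.4 177.1] [-0.     0.     0.002]
(384, -301, 230, 0.3) [-1.531e+02  2.597e+02  1.000e-01] [-0.     0.     0.002]
{'fx': 371.64829954431775, 'fy': 371.64829954431775, 'cx': 316.49127388678295, 'cy': 241.62514979306505, 'world_to_cam': array([[ 2.98191017e-01, -9.54505935e-01,  7.33322752e-04,
        -1.41360085e-01],
       [-9.24415419e-01, -2.88599078e-01,  2.49332518e-01,
         3.84761807e-01],
       [-2.37777732e-01, -7.50266120e-02, -9.68417657e-01,
         5.20131405e-01],
       [ 0.00000000e+00,  0.00000000e+00,  0.00000000e+00,
         1.00000000e+00]])}
```

View pics/w1.png

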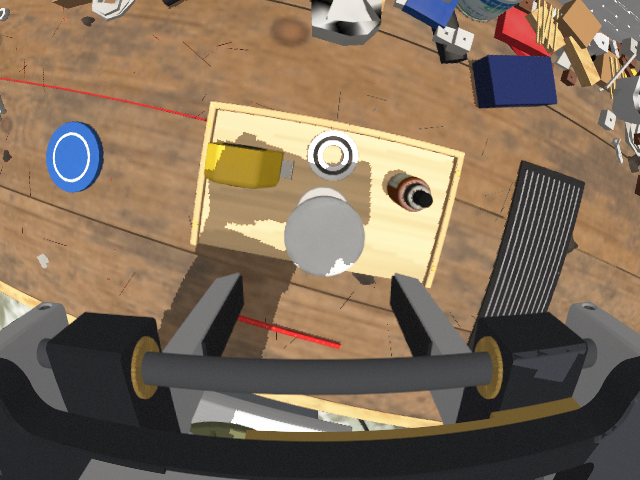

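Converted, 177 mm / 750 = 0.236, 6.4 mm / 750 = 0.0085.

>>> {"op": "arm_command", "data": {"plan": [[[0.0021,0.0085,0.0267,0,0,0,-0.65],[0.0021,0.0085,0.0667,0,0,0,-0.65],[0.0021,0.0085,0.1067,0,0,0,-0.65],[0.0021,0.0085,0.1467,0,0,0,-0.65],[0.0021,0.0085,0.18,0,0,0,-0.65],[0.0021,0.0085,0.2067,0,0,0,-0.65],[0.0021,0.0085,0.2267,0,0,0,-0.65],[0.0021,0.0085,0.236,0,0,0,-0.65],[0.0021,0.0085,0.236,0,0,0,-0.65],[0.0021,0.0085,0.236,0,0,0,-0.5],[0.0021,0.0085,0.236,0,0,0,-0.4],[0.0021,0.0085,0.236,0,0,0,-0.3]]], "squeeze": 12}}

```text
time_s: 3.25
ee_pos: [0.4569, -0.0132, 0.0539]
eef_rot: [3.141, -0.001, 0.3]
force: [0.1, 0.2, -0.7]
grip_width: 0.0625
grip_force: 0.0
```

>>> {"op": "arm_command", "data": {"plan": [[[0,0,0,0,0,0,-0.1],[0,0,0,0,0,0,0.2],[0,0,0,0,0,0,0.5],[0,0,0,0,0,0,0.5],[0,0,0,0,0,0,0.5]]], "squeeze": 12}}

```text
time_s: 3.75
ee_pos: [0.4569, -0.0132, 0.0538]
eef_rot: [3.141, -0.001, 0.3]
force: [-1.6, 0.2, 6.1]
grip_width: 0.0612
grip_force: 12.0
```

```bash
python3 - <<'E'
from h import *
print(ctrl.get_obs()['grip_force'],ctrl.get_obs()['force'])
go((384,-301,200,.3),(384,-301,46,.3))
E
```

```text
12.00324743243982 [-1.63736538  0.23240482  6.11955641]
at [456.9 -13.2  53.8] [ 3.141e+00 -1.000e-03  3.000e-01] w 0.0612
(384, -301, 200, 0.3) [-154.5  253.5 -146.3] [ 0.    -0.001 -0.   ]
(384, -301, 46, 0.3) [-154.6  253.4    7.7] [ 0.    -0.001 -0.   ]
```

Converted, 190 mm / 750 = 0.2533, 160 mm / 750 = 0.2133.

>>> {"op": "arm_command", "data": {"plan": [[[0,0,-0.0107,0,0,0,0.5],[0,0,-0.0267,0,0,0,0.5],[0,0,-0.0533,0,0,0,0.5],[0,0,-0.08,0,0,0,0.5],[-0.0053,0.008,-0.096,0,0,0,0.5],[-0.016,0.0267,-0.1,0,0,0,0.5],[-0.036,0.0587,-0.1,0,0,0,0.5],[-0.0573,0.0933,-0.1,0,0,0,0.5],[-0.0813,0.1333,-0.1,0,0,0,0.5],[-0.1053,0.1733,-0.1,0,0,0,0.5],[-0.1293,0.2133,-0.1,0,0,0,0.5],[-0.1533,0.2533,-0.1,0,0,0,0.5]]]}}

```text
time_s: 4.95
ee_pos: [0.4018, -0.2303, 0.1286]
eef_rot: [3.141, -0.0, 0.3]
force: [1.0, -0.1, -1.6]
grip_width: 0.0616
grip_force: 12.0
```

Converted, 72 mm / 750 = 0.096, 68 mm / 750 = 0.0907.

>>> {"op": "arm_command", "data": {"plan": [[[-0.0213,0.0347,0,0,0,0,0.5],[-0.0387,0.0627,0,0,0,0,0.5],[-0.0493,0.0787,0,0,0,0,0.5],[-0.052,0.084,0.0067,0,0,0,0.5],[-0.052,0.084,0.0267,0,0,0,0.5],[-0.052,0.084,0.0507,0,0,0,0.5],[-0.052,0.084,0.0693,0,0,0,0.5],[-0.052,0.084,0.0827,0,0,0,0.5],[-0.052,0.084,0.0907,0,0,0,0.5],[-0.052,0.084,0.096,0,0,0,0.5],[-0.052,0.084,0.096,0,0,0,0.5]]]}}

```text
time_s: 6.05
ee_pos: [0.3841, -0.3002, 0.0561]
eef_rot: [-3.141, 0.0, 0.3]
force: [-0.6, 0.3, -2.3]
grip_width: 0.0611
grip_force: 12.0
```

```bash
python3 - <<'E'
from h import *
print(ctrl.get_obs()['grip_force'],ctrl.get_obs()['force'])
go((384,-301,46,.3))
E
```

```text
11.996710046078078 [-0.57803155  0.28653206 -2.34390902]
at [ 384.1 -300.2   56.1] [-3.141  0.     0.3  ] w 0.0611
(384, -301, 46, 0.3) [-0.3  0.7 10.1] [-0.  0.  0.]
```

Converted, 9.5 mm / 750 = 0.0127, 9 mm / 750 = 0.012.

>>> {"op": "arm_command", "data": {"plan": [[[0,0,0.0053,0,0,0,0.5],[0,0,0.0093,0,0,0,0.5],[0,0,0.012,0,0,0,0.5],[0,0,0.0127,0,0,0,0.5],[0,0,0.0127,0,0,0,0.5]]]}}

```text
time_s: 6.55
ee_pos: [0.3841, -0.3004, 0.0467]
eef_rot: [-3.142, 0.0, 0.3]
force: [-0.2, 1.0, -2.1]
grip_width: 0.0615
grip_force: 12.0
```

Converted, 1 mm / 750 = 0.0013, 0.7 mm / 750 = 0.0009.

>>> {"op": "arm_command", "data": {"plan": [[[0,0,0.0009,0,0,0,0.5],[0,0,0.0013,0,0,0,0.5],[0,0,0.0013,0,0,0,0.5]]]}}

```text
time_s: 6.85
ee_pos: [0.3841, -0.3005, 0.0459]
eef_rot: [3.141, -0.0, 0.3]
force: [-0.9, -0.1, -0.0]
grip_width: 0.0617
grip_force: 12.0
```

>>> {"op": "arm_command", "data": {"plan": [[[0,0,0,0,0,0,-0.4],[0,0,0,0,0,0,-0.6],[0,0,0,0,0,0,-0.65],[0,0,-0.0133,0,0,0,-0.65],[0,0,-0.04,0,0,0,-0.65],[0,0,-0.08,0,0,0,-0.65],[0,0,-0.12,0,0,0,-0.65],[0,0,-0.16,0,0,0,-0.65],[0,0,-0.1867,0,0,0,-0.65],[0,0,-0.2,0,0,0,-0.65],[0,0,-0.2,0,0,0,-0.65]]]}}

```text
time_s: 7.95
ee_pos: [0.3844, -0.3006, 0.1969]
eef_rot: [3.14, -0.001, 0.3]
force: [-0.8, -0.1, -0.6]
grip_width: 0.0779
grip_force: 0.0
```

```bash
python3 - <<'E'
from h import *
go((508.8,-87,190,.3),(508.8,-87,38,.3))
p,d=cams.camera("scene");cv2.imwrite("pics/s1.png",p[200:480,180:480])
E
```

```text
at [ 384.4 -300.6  196.9] [ 3.14e+00 -1.00e-03  3.00e-01] w 0.0779
(508.8, -87, 190, 0.3) [ 182.  -167.4    6.8] [ 0.002 -0.001 -0.   ]
(508.8, -87, 38, 0.3) [ 181.8 -167.6  158.8] [ 0.002 -0.001 -0.   ]
```

View pics/s1.png

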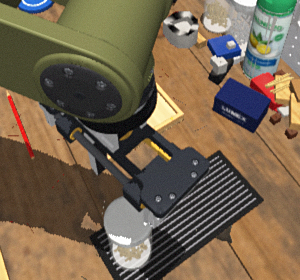

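The jar stands upright on the near part of the mat. The bottle is next.

Converted, 182 mm / 750 = 0.2427, -167 mm / 750 = -0.2227.

>>> {"op": "arm_command", "data": {"plan": [[[0.0333,-0.0307,0,0,0,0,-0.4],[0.0733,-0.068,0,0,0,0,-0.28],[0.1133,-0.1053,0,0,0,0,-0.28],[0.1533,-0.1413,0,0,0,0,-0.28],[0.1933,-0.1787,0,0,0,0,-0.28],[0.2267,-0.2093,0,0,0,0,-0.28],[0.2427,-0.2227,0.0067,0,0,0,-0.28],[0.2427,-0.2227,0.0333,0,0,0,-0.28],[0.2427,-0.2227,0.0667,0,0,0,-0.28],[0.2427,-0.2227,0.0667,0,0,0,-0.28],[0.2427,-0.2227,0.0667,0,0,0,-0.28]]]}}

```text
time_s: 9.1
ee_pos: [0.5083, -0.0875, 0.1455]
eef_rot: [-3.141, 0.001, 0.299]
force: [-0.4, 0.5, 0.1]
grip_width: 0.0602
grip_force: 0.0
```

```bash
python3 - <<'E'
from h import *
go((508.8,-87,38,.3))
E
```

```text
at [508.3 -87.5 145.5] [-3.141e+00  1.000e-03  2.990e-01] w 0.0602
(508.8, -87, 38, 0.3) [  0.7  -0.3 107.5] [-0.001  0.001 -0.001]
```

Converted, 107 mm / 750 = 0.1427, 100 mm / 750 = 0.1333.

>>> {"op": "arm_command", "data": {"plan": [[[0.0009,-0.0004,0.02,0,0,0,-0.28],[0.0009,-0.0004,0.0533,0,0,0,-0.28],[0.0009,-0.0004,0.0867,0,0,0,-0.28],[0.0009,-0.0004,0.1133,0,0,0,-0.28],[0.0009,-0.0004,0.1333,0,0,0,-0.28],[0.0009,-0.0004,0.1427,0,0,0,-0.28],[0.0009,-0.0004,0.1427,0,0,0,-0.1],[0.0009,-0.0004,0.1427,0,0,0,0.1],[0.0009,-0.0004,0.1427,0,0,0,0.3],[0.0009,-0.0004,0.1427,0,0,0,0.6],[0.0009,-0.0004,0.1427,0,0,0,0.8],[0.0009,-0.0004,0.1427,0,0,0,0.8]]], "squeeze": 8}}

```text
time_s: 10.3
ee_pos: [0.5097, -0.0867, 0.0394]
eef_rot: [3.141, -0.001, 0.3]
force: [-0.1, 0.5, 5.0]
grip_width: 0.0322
grip_force: 8.0
```

>>> {"op": "arm_command", "data": {"plan": [[[0,0,0,0,0,0,0.8],[0,0,0,0,0,0,0.8]]]}}

```text
time_s: 10.5
ee_pos: [0.5097, -0.0867, 0.0394]
eef_rot: [3.141, -0.001, 0.3]
force: [-1.8, 0.8, 6.3]
grip_width: 0.0325
grip_force: 8.0
```

```bash
python3 - <<'E'
from h import *
print(ctrl.get_obs()['force'])
go((555,-283,100,.3),(555,-283,30,.3))
E
```

```text
[-1.77009153  0.76369587  6.31768005]
at [509.7 -86.7  39.4] [ 3.141e+00 -1.000e-03  3.000e-01] w 0.0325
(555, -283, 100, 0.3) [-14.6 201.  -60.5] [ 0.001 -0.001 -0.   ]
(555, -283, 30, 0.3) [-14.7 201.    9.5] [ 0.001 -0.001 -0.   ]
```

Converted, 201 mm / 750 = 0.268, 188 mm / 750 = 0.2507.

>>> {"op": "arm_command", "data": {"plan": [[[0,0,-0.0107,0,0,0,0.8],[0,0,-0.0267,0,0,0,0.8],[0,0,-0.0533,0,0,0,0.8],[0,0.0067,-0.0733,0,0,0,0.8],[-0.0013,0.0267,-0.08,0,0,0,0.8],[-0.004,0.06,-0.08,0,0,0,0.8],[-0.0067,0.1,-0.08,0,0,0,0.8],[-0.0107,0.14,-0.08,0,0,0,0.8],[-0.0133,0.18,-0.08,0,0,0,0.8],[-0.016,0.22,-0.08,0,0,0,0.8],[-0.0187,0.2507,-0.08,0,0,0,0.8],[-0.02,0.268,-0.08,0,0,0,0.8]]]}}

```text
time_s: 11.7
ee_pos: [0.554, -0.2854, 0.0984]
eef_rot: [-3.141, 0.0, 0.298]
force: [0.2, 0.1, 0.1]
grip_width: 0.0329
grip_force: 8.0
```

Converted, 65 mm / 750 = 0.0867, 64 mm / 750 = 0.0853.

>>> {"op": "arm_command", "data": {"plan": [[[0,0,0.004,0,0,0,0.8],[0,0,0.024,0,0,0,0.8],[0,0,0.0467,0,0,0,0.8],[0,0,0.064,0,0,0,0.8],[0,0,0.076,0,0,0,0.8],[0,0,0.0827,0,0,0,0.8],[0,0,0.0853,0,0,0,0.8],[0,0,0.0867,0,0,0,0.8],[0,0,0.0867,0,0,0,0.8]]]}}

```text
time_s: 12.6
ee_pos: [0.5545, -0.2832, 0.0341]
eef_rot: [3.141, -0.0, 0.3]
force: [-0.5, 0.4, -0.5]
grip_width: 0.0327
grip_force: 8.0
```

```bash
python3 - <<'E'
from h import *
print(ctrl.get_obs()['force'])
go((555,-283,31.4,.3))
E
```

```text
[-0.52083385  0.43812808 -0.49830123]
at [ 554.5 -283.2   34.1] [ 3.141 -0.     0.3  ] w 0.0327
(555, -283, 31.4, 0.3) [ 0.6 -0.   2.7] [ 0. -0. -0.]
```

Converted, -120 mm / 750 = -0.16, 2.7 mm / 750 = 0.0036.

>>> {"op": "arm_command", "data": {"plan": [[[0,0,0.002,0,0,0,0.8],[0,0,0.0036,0,0,0,0.8],[0,0,0.0036,0,0,0,0.8],[0,0,0.0036,0,0,0,0.8],[0,0,0.0036,0,0,0,0.2],[0,0,0.0036,0,0,0,0],[0,0,0.0036,0,0,0,-0.2],[0,0,-0.0133,0,0,0,-0.25],[0,0,-0.0467,0,0,0,-0.25],[0,0,-0.0867,0,0,0,-0.25],[0,0,-0.1333,0,0,0,-0.25],[0,0,-0.16,0,0,0,-0.25]]]}}

```text
time_s: 13.8
ee_pos: [0.5549, -0.2834, 0.1577]
eef_rot: [3.139, -0.003, 0.3]
force: [-0.2, 0.5, -0.3]
grip_width: 0.0586
grip_force: 0.0
```

Converted, -365 mm / 750 = -0.4867, -340 mm / 750 = -0.4533, -1.39 rad / 3.1416 = -0.4425.

>>> {"op": "arm_command", "data": {"plan": [[[0,-0.0267,-0.0133,0,0,-0.0446,-0.25],[0,-0.08,-0.0133,0,0,-0.0891,-0.25],[0.0133,-0.1333,-0.0133,0,0,-0.1337,-0.25],[0.0267,-0.1867,-0.0133,0,0,-0.1783,-0.25],[0.04,-0.24,-0.0133,0,0,-0.2228,-0.25],[0.0467,-0.2933,-0.0133,0,0,-0.2674,-0.25],[0.0533,-0.3467,-0.0133,0,0,-0.3119,-0.25],[0.0533,-0.4,-0.0133,0,0,-0.3565,-0.25],[0.0533,-0.4533,-0.0133,0,0,-0.4011,-0.25],[0.0533,-0.4867,-0.0133,0,0,-0.4425,-0.25],[0.0533,-0.4867,-0.0133,0,0,-0.4425,-0.25],[0.0533,-0.4867,-0.0133,0,0,-0.4425,-0.25]]]}}

```text
time_s: 15.0
ee_pos: [0.4849, 0.0775, 0.1645]
eef_rot: [3.141, 0.0, 1.689]
force: [0.3, -0.2, 0.4]
grip_width: 0.0589
grip_force: 0.0
```

```bash
python3 - <<'E'
from h import *
go((484.4,77.2,38,1.69))
p,d=cams.camera("wrist");cv2.imwrite("pics/w2.png",p)
p,d=cams.camera("scene");cv2.imwrite("pics/s2.png",p)
i=cams.camera_info("scene");W=cloud(d,i)
x,y,z=np.moveaxis(W,-1,0);m=(d>0)&(abs(x-.485)<.05)&(abs(y-.078)<.06)&(z>.074)&(z<.082)
print(m.sum(),m.sum()>20 and cv2.minAreaRect((W[m][:,:2]*1000).astype(np.float32)))
E
```

```text
at [484.9  77.5 164.5] [3.141 0.    1.689] w 0.0589
(484.4, 77.2, 38, 1.69) [ -0.2  -0.6 126.5] [ 0.001  0.    -0.001]
291 ((484.7745666503906, 77.9415054321289), (35.852298736572266, 45.081825256347656), 7.849742889404297)
```

View pics/w2.png

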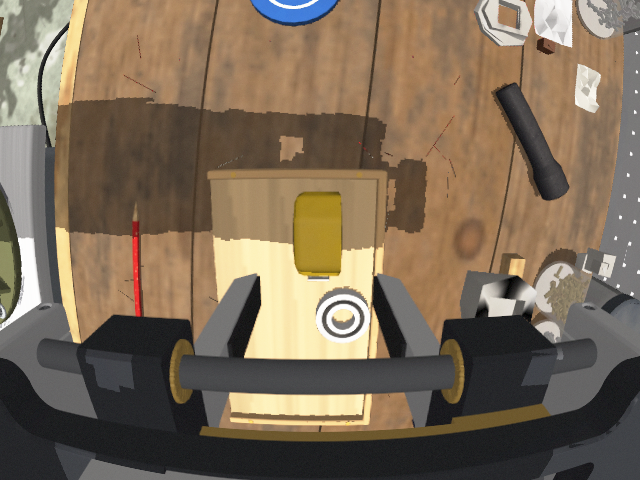

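Converted, 126 mm / 750 = 0.168, 120 mm / 750 = 0.16, -0.01 rad / 3.1416 = -0.0032.

>>> {"op": "arm_command", "data": {"plan": [[[0,-0.0004,0.0267,0,0,-0.0032,-0.25],[0,-0.0004,0.0667,0,0,-0.0032,-0.25],[0,-0.0004,0.1067,0,0,-0.0032,-0.25],[0,-0.0004,0.14,0,0,-0.0032,-0.25],[0,-0.0004,0.16,0,0,-0.0032,-0.25],[0,-0.0004,0.168,0,0,-0.0032,-0.25],[0,-0.0004,0.168,0,0,-0.0032,-0.25],[0,-0.0004,0.168,0,0,-0.0032,-0.25],[0,-0.0004,0.168,0,0,-0.0032,-0.25],[0,-0.0004,0.168,0,0,-0.0032,-0.1],[0,-0.0004,0.168,0,0,-0.0032,0.05],[0,-0.0004,0.168,0,0,-0.0032,0.15]]], "squeeze": 15}}

```text
time_s: 16.3
ee_pos: [0.4845, 0.0775, 0.038]
eef_rot: [3.141, 0.0, 1.7]
force: [-0.9, 0.6, -0.5]
grip_width: 0.0413
grip_force: 0.0
```

>>> {"op": "arm_command", "data": {"plan": [[[0,0,0,0,0,0,0.3],[0,0,0,0,0,0,0.6],[0,0,0,0,0,0,0.7],[0,0,0,0,0,0,0.7]]], "squeeze": 15}}

```text
time_s: 16.7
ee_pos: [0.4847, 0.0774, 0.038]
eef_rot: [3.141, 0.0, 1.7]
force: [2.5, -0.1, 3.3]
grip_width: 0.0364
grip_force: 14.9
```

```bash
python3 - <<'E'
from h import *
print(ctrl.get_obs()['force'])
go((471,-287,100,1.69),(471,-287,30,1.69))
E
```

```text
[ 2.46166599 -0.07759301  3.33326508]
at [484.7  77.4  38. ] [3.141 0.    1.7  ] w 0.0364
(471, -287, 100, 1.69) [-359.7  -60.4  -62.1] [0.001 0.    0.01 ]
(471, -287, 30, 1.69) [-359.6  -60.5    7.9] [0.001 0.    0.01 ]
```

Converted, -225 mm / 750 = -0.3, -195 mm / 750 = -0.26.

>>> {"op": "arm_command", "data": {"plan": [[[0,0,-0.0107,0,0,0,0.7],[0,0,-0.0267,0,0,0,0.7],[0,0,-0.0533,0,0,0,0.7],[-0.0067,-0.0013,-0.0733,0,0,0,0.7],[-0.0267,-0.004,-0.08,0,0,0,0.7],[-0.06,-0.0093,-0.08,0,0,0,0.7],[-0.1,-0.016,-0.08,0,0,0,0.7],[-0.14,-0.0227,-0.08,0,0,0,0.7],[-0.18,-0.0293,-0.08,0,0,0,0.7],[-0.22,-0.036,-0.08,0,0,0,0.7],[-0.26,-0.0427,-0.08,0,0,0,0.7],[-0.3,-0.0493,-0.08,0,0,0,0.7]]]}}

```text
time_s: 17.9
ee_pos: [0.4763, -0.1516, 0.0986]
eef_rot: [3.141, 0.0, 1.7]
force: [0.1, -0.6, -2.1]
grip_width: 0.0364
grip_force: 14.9
```

Converted, -134 mm / 750 = -0.1787, -130 mm / 750 = -0.1733.

>>> {"op": "arm_command", "data": {"plan": [[[-0.04,-0.0067,0,0,0,0,0.7],[-0.08,-0.0133,0,0,0,0,0.7],[-0.12,-0.02,0,0,0,0,0.7],[-0.1533,-0.0267,0,0,0,0,0.7],[-0.1733,-0.0307,0,0,0,0,0.7],[-0.1787,-0.0313,0.0067,0,0,0,0.7],[-0.1787,-0.0313,0.0267,0,0,0,0.7],[-0.1787,-0.0313,0.0507,0,0,0,0.7],[-0.1787,-0.0313,0.0693,0,0,0,0.7],[-0.1787,-0.0313,0.08,0,0,0,0.7],[-0.1787,-0.0313,0.0853,0,0,0,0.7],[-0.1787,-0.0313,0.0867,0,0,0,0.7]]]}}

```text
time_s: 19.1
ee_pos: [0.4707, -0.2862, 0.0327]
eef_rot: [-3.142, -0.0, 1.7]
force: [0.1, -0.5, -2.2]
grip_width: 0.0362
grip_force: 14.9
```

```bash
python3 - <<'E'
from h import *
print(ctrl.get_obs()['force'])
go((471.5,-286.5,30,1.70))
E
```

```text
[ 0.11596695 -0.46226327 -2.19038568]
at [ 470.7 -286.2   32.7] [-3.142 -0.     1.7  ] w 0.0362
(471.5, -286.5, 30, 1.7) [-0.4  0.8  2.7] [-0. -0.  0.]
```

Converted, -120 mm / 750 = -0.16, -85 mm / 750 = -0.1133.

>>> {"op": "arm_command", "data": {"plan": [[[0,0,0.002,0,0,0,0.7],[0,0,0.0033,0,0,0,0.7],[0,0,0.0033,0,0,0,0.7],[0,0,0.0033,0,0,0,0.7],[0,0,0.0033,0,0,0,0.1],[0,0,0.0033,0,0,0,-0.05],[0,0,0.0033,0,0,0,-0.1],[0,0,0.0033,0,0,0,-0.1],[0,0,-0.02,0,0,0,-0.1],[0,0,-0.06,0,0,0,-0.1],[0,0,-0.1133,0,0,0,-0.1],[0,0,-0.16,0,0,0,-0.1]]]}}

```text
time_s: 20.3
ee_pos: [0.4706, -0.2864, 0.1546]
eef_rot: [3.141, 0.0, 1.7]
force: [0.0, 0.9, 0.6]
grip_width: 0.0521
grip_force: 0.0
```

Converted, 272 mm / 750 = 0.3627, 250 mm / 750 = 0.3333, 1.58 rad / 3.1416 = 0.5029.

>>> {"op": "arm_command", "data": {"plan": [[[0,0,-0.0133,0,0,0.0446,-0.3],[0.0533,0.0067,-0.0133,0,0,0.0891,-0.3],[0.1067,0.02,-0.0133,0,0,0.1337,-0.3],[0.16,0.0333,-0.0133,0,0,0.1783,-0.3],[0.2133,0.0467,-0.0133,0,0,0.2228,-0.3],[0.2533,0.06,-0.0133,0,0,0.2674,-0.3],[0.2933,0.08,-0.0133,0,0,0.3119,-0.3],[0.3333,0.0933,-0.0133,0,0,0.3565,-0.3],[0.3627,0.1067,-0.0133,0,0,0.4011,-0.3],[0.3627,0.1067,-0.0133,0,0,0.4456,-0.3],[0.3627,0.1067,-0.0133,0,0,0.4902,-0.3],[0.3627,0.1067,-0.0133,0,0,0.5029,-0.3]]]}}

```text
time_s: 21.5
ee_pos: [0.5149, -0.0061, 0.1628]
eef_rot: [3.142, -0.0, 0.115]
force: [0.8, -0.7, 0.3]
grip_width: 0.061
grip_force: 0.0
```

```bash
python3 - <<'E'
from h import *
for n in("top","scene"):
    p,d=cams.camera(n);cv2.imwrite(f"pics/{n}3.png",p)
    i=cams.camera_info(n);W=cloud(d,i)
    q=W[(np.hypot(W[...,0]-.519,W[...,1]+.005)<.032)&(W[...,2]>.024)&(W[...,2]<.034)]
    if len(q)>30:print('bearing',n,cv2.minEnclosingCircle((q[:,:2]*1000).astype(np.float32)),cv2.minAreaRect((q[:,:2]*1000).astype(np.float32)),len(q))
o=ctrl.get_obs();p,d=cams.camera("wrist");i=cams.camera_info("wrist");np.savez("pics/w3",w=i['world_to_cam'])
cv2.imwrite("pics/w3.png",p)
go((518.5,-5,80,.11),(518.5,-5,14.5,.11))
E
```

```text
bearing scene ((521.9182739257812, -5.536596775054932), 29.00211524963379) ((519.2140502929688, -4.771793365478516), (52.14121627807617, 52.370365142822266), 20.243045806884766) 391
at [514.9  -6.3 162.8] [-3.142  0.     0.121] w 0.0612
(518.5, -5, 80, 0.11) [ 3.7 -0.9 82.8] [-0.     0.     0.011]
(518.5, -5, 14.5, 0.11) [  3.7  -0.9 148.3] [-0.     0.     0.011]
```

View pics/w3.png

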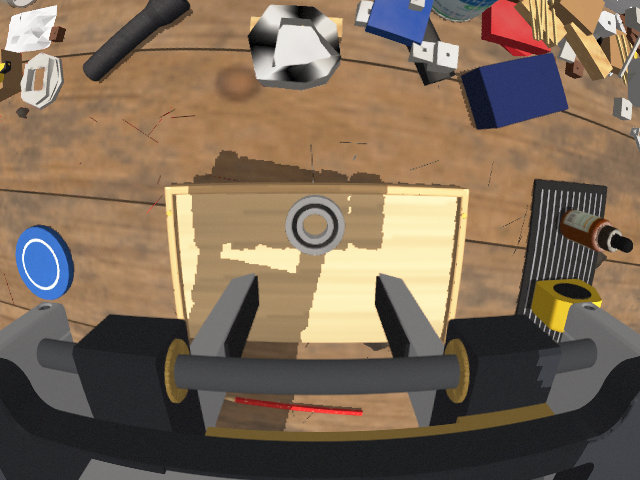

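View pics/scene3.png

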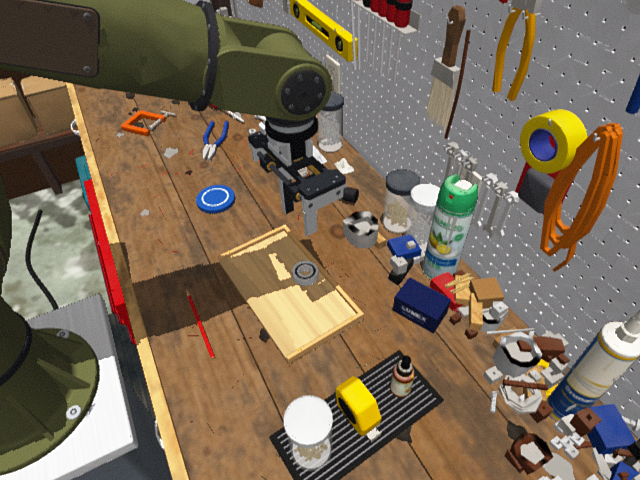

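All three stand upright on the mat, and the bearing is clear at wrist pixel (315,225). I'll take it now.

>>> {"op": "arm_command", "data": {"plan": [[[0.0053,-0.0013,0.0267,0,0,0,-0.4],[0.0053,-0.0013,0.0667,0,0,0,-0.4],[0.0053,-0.0013,0.1067,0,0,0,-0.4],[0.0053,-0.0013,0.14,0,0,0,-0.4],[0.0053,-0.0013,0.1667,0,0,0,-0.4],[0.0053,-0.0013,0.18,0,0,0,-0.4],[0.0053,-0.0013,0.184,0,0,0,-0.4],[0.0053,-0.0013,0.184,0,0,0,-0.4],[0.0053,-0.0013,0.184,0,0,0,-0.4]]]}}

```text
time_s: 22.55
ee_pos: [0.5193, -0.0049, 0.0257]
eef_rot: [3.141, -0.001, 0.12]
force: [0.0, -0.1, 0.0]
grip_width: 0.0659
grip_force: 0.0
```

```bash
python3 - <<'E'
from h import *
go((519,-5,15,.115))
E
```

```text
at [519.3  -4.9  25.7] [ 3.141e+00 -1.000e-03  1.200e-01] w 0.0659
(519, -5, 15, 0.115) [-0.4  0.  10.7] [ 0.    -0.001  0.005]
```

>>> {"op": "arm_command", "data": {"plan": [[[0,0,0.0067,0,0,0,-0.4],[0,0,0.012,0,0,0,-0.4],[0,0,0.0137,0,0,0,-0.4],[0,0,0.0137,0,0,0,-0.4],[0,0,0.0137,0,0,0,-0.4],[0,0,0.0137,0,0,0,-0.2],[0,0,0.0137,0,0,0,0],[0,0,0.0137,0,0,0,0.3],[0,0,0.0137,0,0,0,0.3],[0,0,0.0137,0,0,0,0.3]]], "squeeze": 15}}

```text
time_s: 23.55
ee_pos: [0.5188, -0.0049, 0.0145]
eef_rot: [3.142, -0.0, 0.12]
force: [-1.0, -0.5, 1.3]
grip_width: 0.0507
grip_force: 15.0
```

```bash
python3 - <<'E'
from h import *
print(ctrl.get_obs()['force'],ctrl.get_obs()['grip_force'])
go((436.4,306,70,.12))
E
```

```text
[-1.00335987 -0.5089242   1.30655689] 15.000110505870907
at [518.8  -4.9  14.5] [ 3.142 -0.     0.12 ] w 0.0507
(436.4, 306, 70, 0.12) [ -44.7 -318.5  -55.5] [ 0. -0. -0.]
```

Converted, -265 mm / 750 = -0.3533, -235 mm / 750 = -0.3133.

>>> {"op": "arm_command", "data": {"plan": [[[0,0,-0.008,0,0,0,0.3],[0,0,-0.0267,0,0,0,0.3],[0,0,-0.0533,0,0,0,0.3],[-0.0013,-0.0107,-0.0707,0,0,0,0.3],[-0.0053,-0.04,-0.0747,0,0,0,0.3],[-0.0107,-0.08,-0.0747,0,0,0,0.3],[-0.0173,-0.1267,-0.0747,0,0,0,0.3],[-0.024,-0.1733,-0.0747,0,0,0,0.3],[-0.0307,-0.22,-0.0747,0,0,0,0.3],[-0.0373,-0.2667,-0.0747,0,0,0,0.3],[-0.044,-0.3133,-0.0747,0,0,0,0.3],[-0.0493,-0.3533,-0.0747,0,0,0,0.3]]]}}

```text
time_s: 24.75
ee_pos: [0.4495, 0.2559, 0.0713]
eef_rot: [-3.141, -0.001, 0.121]
force: [0.2, -0.6, -2.5]
grip_width: 0.0513
grip_force: 15.0
```

Converted, -53.5 mm / 750 = -0.0713, 50 mm / 750 = 0.0667.

>>> {"op": "arm_command", "data": {"plan": [[[-0.0053,-0.0373,0,0,0,0,0.3],[-0.0093,-0.0613,0,0,0,0,0.3],[-0.0103,-0.0713,0.0067,0,0,0,0.3],[-0.0103,-0.0713,0.0267,0,0,0,0.3],[-0.0103,-0.0713,0.0467,0,0,0,0.3],[-0.0103,-0.0713,0.06,0,0,0,0.3],[-0.0103,-0.0713,0.0667,0,0,0,0.3],[-0.0103,-0.0713,0.0667,0,0,0,0.3],[-0.0103,-0.0713,0.0667,0,0,0,0.3]]]}}

```text
time_s: 25.65
ee_pos: [0.4367, 0.306, 0.0209]
eef_rot: [-3.141, -0.001, 0.12]
force: [0.3, -0.3, -0.6]
grip_width: 0.0512
grip_force: 15.0
```

```bash
python3 - <<'E'
from h import *
print(ctrl.get_obs()['force'],ctrl.get_obs()['grip_force'])
go((436.4,306.2,14.7,.12))
E
```

```text
[ 0.28350634 -0.32772518 -0.57711835] 14.991517710536755
at [436.7 306.   20.9] [-3.141e+00 -1.000e-03  1.200e-01] w 0.0512
(436.4, 306.2, 14.7, 0.12) [-0.2 -0.2  6.2] [-0.    -0.001 -0.   ]
```

Converted, -120 mm / 750 = -0.16, 5.8 mm / 750 = 0.0077.

>>> {"op": "arm_command", "data": {"plan": [[[-0.0003,-0.0003,0.004,0,0,0,0.3],[-0.0003,-0.0003,0.0067,0,0,0,0.3],[-0.0003,-0.0003,0.0077,0,0,0,0.3],[-0.0003,-0.0003,0.0077,0,0,0,0.3],[-0.0003,-0.0003,0.0077,0,0,0,0.3],[-0.0003,-0.0003,0.0077,0,0,0,-0.25],[-0.0003,-0.0003,0.0077,0,0,0,-0.4],[-0.0003,-0.0003,0.0077,0,0,0,-0.4],[-0.0003,-0.0003,-0.0133,0,0,0,-0.4],[-0.0003,-0.0003,-0.0533,0,0,0,-0.4],[-0.0003,-0.0003,-0.1067,0,0,0,-0.4],[-0.0003,-0.0003,-0.16,0,0,0,-0.4]]]}}

```text
time_s: 26.85
ee_pos: [0.4358, 0.306, 0.1418]
eef_rot: [3.141, 0.001, 0.12]
force: [0.9, 0.6, 0.5]
grip_width: 0.0658
grip_force: 0.0
```

Converted, 200 mm / 750 = 0.2667, 150 mm / 750 = 0.2.

>>> {"op": "arm_command", "data": {"plan": [[[0,0.0667,-0.0067,0,0,0,-0.25],[0,0.1333,-0.0067,0,0,0,-0.25],[0,0.2,-0.0067,0,0,0,-0.25],[0,0.2667,-0.0067,0,0,0,-0.25],[0,0.2667,-0.0067,0,0,0,-0.25],[0,0.2667,-0.0067,0,0,0,-0.25]]]}}

```text
time_s: 27.45
ee_pos: [0.4602, 0.1069, 0.1456]
eef_rot: [-3.141, -0.0, 0.117]
force: [-0.6, 0.6, 0.3]
grip_width: 0.0586
grip_force: 0.0
```

```bash
python3 - <<'E'
from h import *
C=[]
for n in("top","scene"):
    p,d=cams.camera(n);i=cams.camera_info(n);W=cloud(d,i)
    r=np.hypot(W[...,0]-.436,W[...,1]-.306)
    for a,b in((.024,.036),(.008,.017)):
        q=W[(r<.05)&(W[...,2]>a)&(W[...,2]<b)];print(n,len(q),cv2.minAreaRect((q[:,:2]*1000).astype(np.float32)))
    v,u=np.round([271 if n=="scene" else 329,0]);c=(172,329) if n=="top" else (216,199)
    C.append(cv2.resize(p[c[1]-35:c[1]+35,c[0]-35:c[0]+35],(400,400),interpolation=cv2.INTER_CUBIC))
cv2.imwrite("pics/b4.png",np.hstack(C))
go((471,-286.5,110,1.70),(471,-286.5,30,1.70))
E
```

```text
top 436 ((436.5701904296875, 306.5964660644531), (49.778507232666016, 51.01232147216797), 89.90141296386719)
top 796 ((436.4562683105469, 318.10498046875), (88.05148315429688, 65.06632995605469), 1.3081624507904053)
scene 241 ((436.4181823730469, 304.4281005859375), (52.28555679321289, 51.30747604370117), 43.63448715209961)
scene 478 ((435.894287109375, 304.48651123046875), (87.23220825195312, 88.41728210449219), 67.38041687011719)
at [460.  108.4 145.5] [-3.141 -0.     0.121] w 0.0583
(471, -286.5, 110, 1.7) [-36.5 393.4  35.4] [-0.    -0.    -1.579]
(471, -286.5, 30, 1.7) [-36.5 393.4 115.4] [-0.    -0.    -1.579]
```

View pics/b4.png

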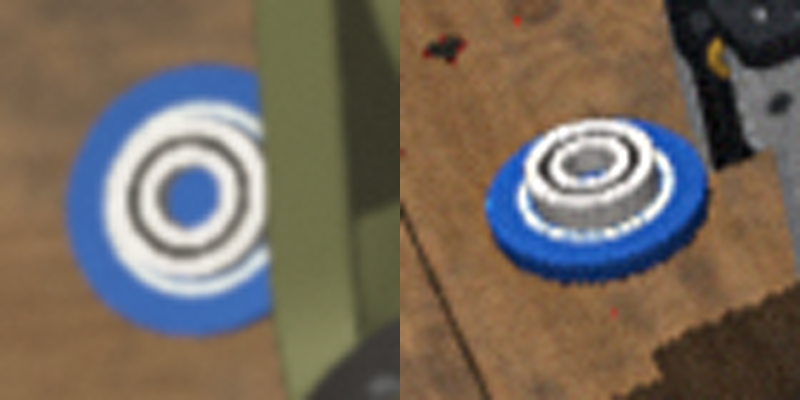

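The bearing lies flat and centred on the block, to within 1 mm in both views. Next I'll return the tape.

Converted, 394 mm / 750 = 0.5253, 360 mm / 750 = 0.48, -1.58 rad / 3.1416 = -0.5029.

>>> {"op": "arm_command", "data": {"plan": [[[-0.004,0.048,-0.0067,0,0,-0.0446,-0.2],[-0.008,0.096,-0.0133,0,0,-0.0891,-0.15],[-0.0133,0.144,-0.0133,0,0,-0.1337,-0.15],[-0.0173,0.192,-0.0133,0,0,-0.1783,-0.15],[-0.0227,0.24,-0.0133,0,0,-0.2228,-0.15],[-0.0267,0.288,-0.0133,0,0,-0.2674,-0.15],[-0.0307,0.336,-0.0133,0,0,-0.3119,-0.15],[-0.036,0.384,-0.0133,0,0,-0.3565,-0.15],[-0.04,0.432,-0.0133,0,0,-0.4011,-0.15],[-0.0453,0.48,-0.0133,0,0,-0.4456,-0.15],[-0.0493,0.5253,-0.0133,0,0,-0.4902,-0.15],[-0.0493,0.5253,-0.0133,0,0,-0.5029,-0.15]]]}}

```text
time_s: 28.75
ee_pos: [0.4709, -0.2898, 0.1549]
eef_rot: [-3.141, 0.0, 1.705]
force: [0.3, 0.1, 0.4]
grip_width: 0.0542
grip_force: 0.0
```

>>> {"op": "arm_command", "data": {"plan": [[[0,0,0,0,0,0,-0.15],[0,0,0,0,0,0,-0.15],[0,0,0,0,0,0,-0.15]]]}}

```text
time_s: 29.05
ee_pos: [0.4709, -0.2869, 0.1555]
eef_rot: [3.142, -0.0, 1.7]
force: [0.4, 0.7, 0.3]
grip_width: 0.0539
grip_force: 0.0
```

```bash
python3 - <<'E'
from h import *
go((470.7,-286.4,30.3,1.70))
E
```

```text
at [ 470.9 -286.9  155.5] [ 3.142 -0.     1.7  ] w 0.0539
(470.7, -286.4, 30.3, 1.7) [ 5.000e-01 -1.000e-01  1.252e+02] [ 0. -0.  0.]
```

Converted, 125 mm / 750 = 0.1667, 120 mm / 750 = 0.16.

>>> {"op": "arm_command", "data": {"plan": [[[0.0007,-0.0001,0.0267,0,0,0,-0.15],[0.0007,-0.0001,0.0667,0,0,0,-0.15],[0.0007,-0.0001,0.1067,0,0,0,-0.15],[0.0007,-0.0001,0.14,0,0,0,-0.15],[0.0007,-0.0001,0.16,0,0,0,-0.15],[0.0007,-0.0001,0.1667,0,0,0,-0.15],[0.0007,-0.0001,0.1667,0,0,0,-0.15],[0.0007,-0.0001,0.1667,0,0,0,-0.15],[0.0007,-0.0001,0.1667,0,0,0,0],[0.0007,-0.0001,0.1667,0,0,0,0.15],[0.0007,-0.0001,0.1667,0,0,0,0.4],[0.0007,-0.0001,0.1667,0,0,0,0.7]]], "squeeze": 15}}

```text
time_s: 30.25
ee_pos: [0.4704, -0.2877, 0.0309]
eef_rot: [3.141, 0.001, 1.7]
force: [-0.6, -0.0, 4.5]
grip_width: 0.0364
grip_force: 14.9
```

>>> {"op": "arm_command", "data": {"plan": [[[0,0,0,0,0,0,0.7],[0,0,0,0,0,0,0.7],[0,0,0,0,0,0,0.7]]]}}

```text
time_s: 30.55
ee_pos: [0.4705, -0.2877, 0.0309]
eef_rot: [3.141, 0.001, 1.7]
force: [-0.0, 0.1, 6.3]
grip_width: 0.0365
grip_force: 15.0
```

```bash
python3 - <<'E'
from h import *
print(ctrl.get_obs()['grip_force'],ctrl.get_obs()['force'])
go((484.7,77.4,38,1.70))
E
```

```text
14.950328562408686 [-0.03826524  0.05309002  6.31787613]
at [ 470.5 -287.7   30.9] [3.141e+00 1.000e-03 1.700e+00] w 0.0365
(484.7, 77.4, 38, 1.7) [360.2  61.1  -7.3] [ 0.001  0.001 -0.   ]
```

Converted, 225 mm / 750 = 0.3, 195 mm / 750 = 0.26.

>>> {"op": "arm_command", "data": {"plan": [[[0,0,-0.0107,0,0,0,0.7],[0,0,-0.0267,0,0,0,0.7],[0,0,-0.056,0,0,0,0.7],[0.0067,0.0013,-0.08,0,0,0,0.7],[0.0267,0.004,-0.0893,0,0,0,0.7],[0.06,0.0107,-0.0893,0,0,0,0.7],[0.1,0.0173,-0.0893,0,0,0,0.7],[0.14,0.024,-0.0893,0,0,0,0.7],[0.18,0.0307,-0.0893,0,0,0,0.7],[0.22,0.0373,-0.0893,0,0,0,0.7],[0.26,0.044,-0.0893,0,0,0,0.7],[0.3,0.0507,-0.0893,0,0,0,0.7]]]}}

```text
time_s: 31.75
ee_pos: [0.4782, -0.0575, 0.0973]
eef_rot: [-3.141, -0.0, 1.7]
force: [0.5, 0.3, -2.1]
grip_width: 0.0361
grip_force: 14.9
```

Converted, 134 mm / 750 = 0.1787, 130 mm / 750 = 0.1733.

>>> {"op": "arm_command", "data": {"plan": [[[0.04,0.0067,0,0,0,0,0.7],[0.08,0.0133,0,0,0,0,0.7],[0.12,0.02,0,0,0,0,0.7],[0.1533,0.0267,0,0,0,0,0.7],[0.1733,0.03,0,0,0,0,0.7],[0.1787,0.0307,0.0067,0,0,0,0.7],[0.1787,0.0307,0.0267,0,0,0,0.7],[0.1787,0.0307,0.0467,0,0,0,0.7],[0.1787,0.0307,0.064,0,0,0,0.7],[0.1787,0.0307,0.072,0,0,0,0.7],[0.1787,0.0307,0.0733,0,0,0,0.7],[0.1787,0.0307,0.0733,0,0,0,0.7]]]}}

```text
time_s: 32.95
ee_pos: [0.4846, 0.0763, 0.0426]
eef_rot: [3.141, 0.0, 1.7]
force: [-0.3, 0.3, -2.6]
grip_width: 0.0362
grip_force: 14.9
```

>>> {"op": "arm_command", "data": {"plan": [[[0,0,0,0,0,0,0.7],[0,0,0,0,0,0,0.7]]]}}

```text
time_s: 33.15
ee_pos: [0.4848, 0.0764, 0.0429]
eef_rot: [3.141, 0.0, 1.7]
force: [-0.3, -0.0, -2.1]
grip_width: 0.036
grip_force: 14.9
```

```bash
python3 - <<'E'
from h import *
print(ctrl.get_obs()['grip_force'],ctrl.get_obs()['force'])
go((484.7,76.1,38.7,1.70))
E
```

```text
14.922651182860136 [-0.3387657  -0.02469211 -2.05759455]
at [484.8  76.4  42.9] [3.141 0.    1.7  ] w 0.036
(484.7, 76.1, 38.7, 1.7) [-0.2 -0.1  4.2] [ 0.001  0.    -0.   ]
```

>>> {"op": "arm_command", "data": {"plan": [[[-0.0003,-0.0001,0.0027,0,0,0,0.7],[-0.0003,-0.0001,0.0045,0,0,0,0.7],[-0.0003,-0.0001,0.0053,0,0,0,0.7],[-0.0003,-0.0001,0.0053,0,0,0,0.7],[-0.0003,-0.0001,0.0053,0,0,0,0.7]]]}}

```text
time_s: 33.65
ee_pos: [0.4847, 0.0761, 0.0388]
eef_rot: [3.141, 0.0, 1.7]
force: [-0.5, -0.9, 4.6]
grip_width: 0.0362
grip_force: 15.0
```

Converted, -115 mm / 750 = -0.1533, -85 mm / 750 = -0.1133.

>>> {"op": "arm_command", "data": {"plan": [[[0,0,0,0,0,0,0.1],[0,0,0,0,0,0,-0.05],[0,0,0,0,0,0,-0.15],[0,0,0,0,0,0,-0.15],[0,0,-0.02,0,0,0,-0.15],[0,0,-0.06,0,0,0,-0.15],[0,0,-0.1133,0,0,0,-0.15],[0,0,-0.1533,0,0,0,-0.15],[0,0,-0.1533,0,0,0,-0.15]]]}}

```text
time_s: 34.55
ee_pos: [0.4861, 0.0764, 0.1573]
eef_rot: [3.135, 0.0, 1.7]
force: [0.4, 0.2, -0.2]
grip_width: 0.0541
grip_force: 0.0
```

Converted, -365 mm / 750 = -0.4867, -355 mm / 750 = -0.4733, 1.4 rad / 3.1416 = 0.4456.

>>> {"op": "arm_command", "data": {"plan": [[[-0.048,0.0027,0,0,0,0.0446,-0.25],[-0.096,0.0053,0,0,0,0.0891,-0.25],[-0.144,0.008,0,0,0,0.1337,-0.25],[-0.192,0.0107,0,0,0,0.1783,-0.25],[-0.24,0.0147,0,0,0,0.2228,-0.25],[-0.288,0.0173,0,0,0,0.2674,-0.25],[-0.336,0.02,0,0,0,0.3119,-0.25],[-0.384,0.024,0,0,0,0.3565,-0.25],[-0.432,0.0267,0,0,0,0.4011,-0.25],[-0.4733,0.0293,0,0,0,0.4456,-0.25],[-0.4867,0.0307,0,0,0,0.4456,-0.25],[-0.4867,0.0307,0,0,0,0.4456,-0.25]]]}}

```text
time_s: 35.75
ee_pos: [0.5539, -0.2834, 0.1522]
eef_rot: [-3.14, 0.001, 0.301]
force: [-0.7, -0.1, -0.7]
grip_width: 0.0586
grip_force: 0.0
```

```bash
cat >> h.py <<'E'
def cmp(c,zr):
    "same-camera comparison with the start: object points within 60 mm of c and height zr"
    for n in("top","scene"):
        p,d=cams.camera(n);i=cams.camera_info(n)
        for t,D in(("old",np.load(f"pics/{n}0.npy")),("new",d)):
            W=cloud(D,i);q=W[(D>0)&(np.hypot(W[...,0]-c[0]/1e3,W[...,1]-c[1]/1e3)<.05)&(W[...,2]>zr[0])&(W[...,2]<zr[1])]
            if len(q)>15:
                r=cv2.minAreaRect((q[:,:2]*1000).astype(np.float32));print(n,t,len(q),np.round(r[0]+r[1],1),round(r[2],1),'mean',(q[:,:2].mean(0)*1000).round(1))
        cv2.imwrite(f"pics/{n}L.png",p)
E
python3 - <<'E'
from h import *
cmp((484.5,77.5),(.074,.082));cmp((484.5,77.5),(.04,.085))
go((554.7,-283.2,31.5,.3))
E
```

```text
top old 401 [485.   80.4  35.5  46.8] 7.9 mean [486.3  80.3]
top new 400 [483.5  79.2  35.4  43.8] 7.2 mean [483.9  79.6]
scene old 262 [486.2  78.5  36.3  43.3] 11.3 mean [486.   79.2]
scene new 287 [483.7  77.6  36.8  46.6] 1.8 mean [484.   76.9]
top old 845 [484.7  77.6  37.5  71.5] 7.0 mean [483.7  77.1]
top new 837 [483.   77.1  37.   71.5] 7.0 mean [482.   76.7]
scene old 343 [484.2  81.   37.2  59.9] 7.8 mean [483.1  79.8]
scene new 745 [483.2  73.9  38.8  68.1] 6.8 mean [481.5  65.2]
at [ 554.2 -281.6  153.4] [-3.141  0.     0.302] w 0.0593
(554.7, -283.2, 31.5, 0.3) [ -0.    1.7 121.9] [-0.     0.     0.002]
```

The tape is upright and about 1.7 mm off in x. I'll refine that at the end and do the bottle now.

>>> {"op": "arm_command", "data": {"plan": [[[0,0.0007,0.0267,0,0,0,-0.25],[0,0.0007,0.0667,0,0,0,-0.25],[0,0.0007,0.1067,0,0,0,-0.25],[0,0.0007,0.14,0,0,0,-0.25],[0,0.0007,0.156,0,0,0,-0.25],[0,0.0007,0.1613,0,0,0,-0.25],[0,0.0007,0.1613,0,0,0,-0.25],[0,0.0007,0.1613,0,0,0,-0.25],[0,0.0007,0.1613,0,0,0,-0.25]]]}}

```text
time_s: 36.85
ee_pos: [0.5549, -0.2836, 0.0337]
eef_rot: [3.14, -0.001, 0.3]
force: [-0.1, 0.0, -0.8]
grip_width: 0.0588
grip_force: 0.0
```

```bash
python3 - <<'E'
from h import *
go((554.7,-283.2,31.5,.3))
E
```

```text
at [ 554.9 -283.6   33.7] [ 3.14e+00 -1.00e-03  3.00e-01] w 0.0588
(554.7, -283.2, 31.5, 0.3) [-0.  -0.4  2.2] [ 0.001 -0.001  0.   ]
```

Converted, 1 mm / 750 = 0.0013.

>>> {"op": "arm_command", "data": {"plan": [[[0,0,0.0013,0,0,0,-0.25],[0,0,0.0013,0,0,0,0],[0,0,0.0013,0,0,0,0.2],[0,0,0.0013,0,0,0,0.4],[0,0,0.0013,0,0,0,0.8],[0,0,0.0013,0,0,0,0.8],[0,0,0.0013,0,0,0,0.8],[0,0,0.0013,0,0,0,0.8]]], "squeeze": 8}}

```text
time_s: 37.65
ee_pos: [0.5543, -0.2834, 0.0314]
eef_rot: [-3.142, 0.0, 0.3]
force: [0.0, -0.0, -0.2]
grip_width: 0.0322
grip_force: 8.0
```

```bash
python3 - <<'E'
from h import *
print(ctrl.get_obs()['grip_force'],ctrl.get_obs()['force'])
go((509.2,-86.9,42,.3))
E
```

```text
7.996734802416086 [ 0.04794011 -0.04408598 -0.18259314]
at [ 554.3 -283.4   31.4] [-3.142  0.     0.3  ] w 0.0322
(509.2, -86.9, 42, 0.3) [  14.9 -201.   -10.6] [-0.  0. -0.]
```

Converted, -201 mm / 750 = -0.268, -188 mm / 750 = -0.2507.

>>> {"op": "arm_command", "data": {"plan": [[[0,0,-0.0107,0,0,0,0.8],[0,0,-0.0267,0,0,0,0.8],[0,0,-0.0533,0,0,0,0.8],[0,-0.0067,-0.08,0,0,0,0.8],[0.0013,-0.0267,-0.0907,0,0,0,0.8],[0.004,-0.06,-0.0907,0,0,0,0.8],[0.008,-0.1,-0.0907,0,0,0,0.8],[0.0107,-0.14,-0.0907,0,0,0,0.8],[0.0133,-0.18,-0.0907,0,0,0,0.8],[0.016,-0.22,-0.0907,0,0,0,0.8],[0.0187,-0.2507,-0.0907,0,0,0,0.8],[0.02,-0.268,-0.0907,0,0,0,0.8]]]}}

```text
time_s: 38.85
ee_pos: [0.5086, -0.0848, 0.0997]
eef_rot: [-3.142, -0.0, 0.301]
force: [-0.2, -0.1, -0.0]
grip_width: 0.0323
grip_force: 8.0
```

Converted, 57 mm / 750 = 0.076, 56 mm / 750 = 0.0747.

>>> {"op": "arm_command", "data": {"plan": [[[0,0,0.004,0,0,0,0.8],[0,0,0.024,0,0,0,0.8],[0,0,0.0467,0,0,0,0.8],[0,0,0.064,0,0,0,0.8],[0,0,0.072,0,0,0,0.8],[0,0,0.0747,0,0,0,0.8],[0,0,0.076,0,0,0,0.8],[0,0,0.076,0,0,0,0.8],[0,0,0.076,0,0,0,0.8]]]}}

```text
time_s: 39.75
ee_pos: [0.5096, -0.087, 0.0429]
eef_rot: [3.141, -0.001, 0.3]
force: [-0.3, 0.4, -0.3]
grip_width: 0.0324
grip_force: 8.0
```

```bash
python3 - <<'E'
from h import *
print(ctrl.get_obs()['force'])
go((509.1,-86.9,39.5,.3))
E
```

```text
[-0.28580618  0.43477915 -0.25565883]
at [509.6 -87.   42.9] [ 3.141e+00 -1.000e-03  3.000e-01] w 0.0324
(509.1, -86.9, 39.5, 0.3) [-0.4 -0.2  3.4] [ 0.    -0.001 -0.   ]
```

Converted, 3.2 mm / 750 = 0.0043, 2.7 mm / 750 = 0.0036.

>>> {"op": "arm_command", "data": {"plan": [[[-0.0003,-0.0003,0.002,0,0,0,0.8],[-0.0003,-0.0003,0.0036,0,0,0,0.8],[-0.0003,-0.0003,0.0043,0,0,0,0.8],[-0.0003,-0.0003,0.0043,0,0,0,0.8],[-0.0003,-0.0003,0.0043,0,0,0,0.8],[-0.0003,-0.0003,0.0043,0,0,0,0.8]]]}}

```text
time_s: 40.35
ee_pos: [0.5091, -0.0867, 0.0393]
eef_rot: [3.142, -0.0, 0.3]
force: [-0.9, 0.7, 3.3]
grip_width: 0.0327
grip_force: 8.0
```

Converted, -135 mm / 750 = -0.18, -125 mm / 750 = -0.1667.

>>> {"op": "arm_command", "data": {"plan": [[[0,0,0,0,0,0,0.2],[0,0,0,0,0,0,0],[0,0,0,0,0,0,-0.2],[0,0,0,0,0,0,-0.25],[0,0,-0.02,0,0,0,-0.25],[0,0,-0.06,0,0,0,-0.25],[0,0,-0.1133,0,0,0,-0.25],[0,0,-0.1667,0,0,0,-0.25],[-0.0267,0.024,-0.18,0,0,0,-0.25],[-0.0667,0.0613,-0.18,0,0,0,-0.4],[-0.1133,0.104,-0.18,0,0,0,-0.65],[-0.16,0.1467,-0.18,0,0,0,-0.65]]]}}

```text
time_s: 41.55
ee_pos: [0.4259, -0.2284, 0.1744]
eef_rot: [3.141, -0.0, 0.301]
force: [0.5, -1.2, -0.5]
grip_width: 0.0762
grip_force: 0.0
```

Converted, -62 mm / 750 = -0.0827, 57 mm / 750 = 0.076.

>>> {"op": "arm_command", "data": {"plan": [[[-0.0467,0.0427,0,0,0,0,-0.65],[-0.0827,0.076,0,0,0,0,-0.65],[-0.0827,0.076,0,0,0,0,-0.65],[-0.0827,0.076,0,0,0,0,-0.65]]]}}

```text
time_s: 41.95
ee_pos: [0.3842, -0.3003, 0.1742]
eef_rot: [-3.141, -0.0, 0.298]
force: [-0.4, -0.2, -0.5]
grip_width: 0.0773
grip_force: 0.0
```

```bash
python3 - <<'E'
from h import *
cmp((508.5,-87),(.035,.12));
go((384.1,-300.5,46,.3))
E
```

```text
top old 304 [508.1 -85.8  32.9  31.9] 81.8 mean [505.  -83.3]
top new 307 [507.7 -85.9  32.5  32.5] 83.3 mean [504.7 -83.6]
scene old 524 [506.1 -91.1  25.6  32.8] 63.8 mean [504.8 -94.5]
at [ 384.9 -299.3  174.2] [-3.141 -0.     0.301] w 0.0781
(384.1, -300.5, 46, 0.3) [ -1.1   0.9 128.2] [-0.    -0.     0.001]
```

The bottle is back to within 0.4 mm. Now the jar.

>>> {"op": "arm_command", "data": {"plan": [[[-0.0004,0.0004,0.02,0,0,0,-0.65],[-0.0004,0.0004,0.0533,0,0,0,-0.65],[-0.0004,0.0004,0.0933,0,0,0,-0.65],[-0.0004,0.0004,0.1267,0,0,0,-0.65],[-0.0004,0.0004,0.1533,0,0,0,-0.65],[-0.0004,0.0004,0.1667,0,0,0,-0.65],[-0.0004,0.0004,0.1707,0,0,0,-0.65],[-0.0004,0.0004,0.1707,0,0,0,-0.65],[-0.0004,0.0004,0.1707,0,0,0,-0.65],[-0.0004,0.0004,0.1707,0,0,0,-0.65]]], "squeeze": 12}}

```text
time_s: 43.05
ee_pos: [0.3847, -0.3007, 0.0471]
eef_rot: [3.14, -0.001, 0.3]
force: [0.3, -0.2, 0.9]
grip_width: 0.0777
grip_force: 0.0
```

>>> {"op": "arm_command", "data": {"plan": [[[0,0,0,0,0,0,-0.5],[0,0,0,0,0,0,-0.4],[0,0,0,0,0,0,-0.2],[0,0,0,0,0,0,0.5],[0,0,0,0,0,0,0.5],[0,0,0,0,0,0,0.5],[0,0,0,0,0,0,0.5]]], "squeeze": 12}}

```text
time_s: 43.75
ee_pos: [0.3844, -0.3005, 0.0464]
eef_rot: [3.141, -0.0, 0.3]
force: [-2.2, 0.7, 3.7]
grip_width: 0.0618
grip_force: 12.0
```

```bash
python3 - <<'E'
from h import *
print(ctrl.get_obs()['grip_force'],ctrl.get_obs()['force'])
go((456.5,-13.2,54,.3))
E
```

```text
11.99979453580454 [-2.17890913  0.74794776  3.73794348]
at [ 384.4 -300.5   46.4] [ 3.141 -0.     0.3  ] w 0.0618
(456.5, -13.2, 54, 0.3) [ 153.7 -253.2   -7.7] [ 0. -0. -0.]
```

Converted, -190 mm / 750 = -0.2533, -160 mm / 750 = -0.2133.

>>> {"op": "arm_command", "data": {"plan": [[[0,0,-0.0107,0,0,0,0.5],[0,0,-0.0267,0,0,0,0.5],[0,0,-0.056,0,0,0,0.5],[0,0,-0.0867,0,0,0,0.5],[0.0053,-0.008,-0.104,0,0,0,0.5],[0.016,-0.0267,-0.1093,0,0,0,0.5],[0.036,-0.0587,-0.1093,0,0,0,0.5],[0.0573,-0.0933,-0.1093,0,0,0,0.5],[0.0813,-0.1333,-0.1093,0,0,0,0.5],[0.1053,-0.1733,-0.1093,0,0,0,0.5],[0.1293,-0.2133,-0.1093,0,0,0,0.5],[0.1533,-0.2533,-0.1093,0,0,0,0.5]]]}}

```text
time_s: 44.95
ee_pos: [0.4376, -0.0823, 0.1277]
eef_rot: [-3.141, 0.001, 0.3]
force: [0.8, -0.1, -1.2]
grip_width: 0.0618
grip_force: 12.0
```

Converted, 70 mm / 750 = 0.0933, 67 mm / 750 = 0.0893.

>>> {"op": "arm_command", "data": {"plan": [[[0.0213,-0.0347,0,0,0,0,0.5],[0.0387,-0.0627,0,0,0,0,0.5],[0.0493,-0.08,0,0,0,0,0.5],[0.052,-0.0843,0.0053,0,0,0,0.5],[0.052,-0.0843,0.024,0,0,0,0.5],[0.052,-0.0843,0.048,0,0,0,0.5],[0.052,-0.0843,0.0667,0,0,0,0.5],[0.052,-0.0843,0.08,0,0,0,0.5],[0.052,-0.0843,0.0893,0,0,0,0.5],[0.052,-0.0843,0.0933,0,0,0,0.5],[0.052,-0.0843,0.0933,0,0,0,0.5],[0.052,-0.0843,0.0933,0,0,0,0.5]]]}}

```text
time_s: 46.15
ee_pos: [0.4569, -0.0131, 0.0586]
eef_rot: [3.141, -0.001, 0.3]
force: [-0.8, -0.7, -1.9]
grip_width: 0.0612
grip_force: 12.0
```

```bash
python3 - <<'E'
from h import *
print(ctrl.get_obs()['force'])
go((456.9,-13.2,54,.3))
E
```

```text
[-0.76789909 -0.6595075  -1.86208751]
at [456.9 -13.1  58.6] [ 3.141e+00 -1.000e-03  3.000e-01] w 0.0612
(456.9, -13.2, 54, 0.3) [-0.   0.1  4.6] [ 0.    -0.001 -0.   ]
```

Converted, 4.3 mm / 750 = 0.0057, 3.5 mm / 750 = 0.0047.

>>> {"op": "arm_command", "data": {"plan": [[[0,0,0.0027,0,0,0,0.5],[0,0,0.0047,0,0,0,0.5],[0,0,0.0057,0,0,0,0.5],[0,0,0.0057,0,0,0,0.5],[0,0,0.0057,0,0,0,0.5]]]}}

```text
time_s: 46.65
ee_pos: [0.4568, -0.013, 0.0543]
eef_rot: [3.141, -0.0, 0.3]
force: [-2.1, 1.0, 5.6]
grip_width: 0.0615
grip_force: 12.0
```

Converted, -140 mm / 750 = -0.1867, -130 mm / 750 = -0.1733.

>>> {"op": "arm_command", "data": {"plan": [[[0,0,0,0,0,0,-0.4],[0,0,0,0,0,0,-0.6],[0,0,0,0,0,0,-0.65],[0,0,0,0,0,0,-0.65],[0,0,-0.0133,0,0,0,-0.65],[0,0,-0.0467,0,0,0,-0.65],[0,0,-0.0933,0,0,0,-0.65],[0,0,-0.14,0,0,0,-0.65],[0,0,-0.1733,0,0,0,-0.65],[-0.0333,0.0533,-0.1867,0,0,0,-0.3],[-0.0733,0.1133,-0.1867,0,0,0,-0.25],[-0.1133,0.1733,-0.1867,0,0,0,-0.2]]]}}

```text
time_s: 47.85
ee_pos: [0.4156, -0.1558, 0.1952]
eef_rot: [3.14, -0.001, 0.301]
force: [1.7, -0.8, -0.3]
grip_width: 0.0581
grip_force: 0.0
```

Converted, 120 mm / 750 = 0.16, -70 mm / 750 = -0.0933.

>>> {"op": "arm_command", "data": {"plan": [[[-0.04,0.06,0,0,0,0,-0.2],[-0.0933,0.16,0,0,0,0,-0.2],[-0.0933,0.16,0,0,0,0,-0.2],[-0.0933,0.16,0,0,0,0,-0.2]]]}}

```text
time_s: 48.25
ee_pos: [0.3835, -0.2932, 0.1944]
eef_rot: [3.141, 0.0, 0.296]
force: [-0.1, 0.2, -0.3]
grip_width: 0.0562
grip_force: 0.0
```

```bash
python3 - <<'E'
from h import *
for c,z in(((456.5,-13),(.118,.135)),((508.5,-87),(.035,.12)),((484.5,77.5),(.04,.085)),((484.5,77.5),(.074,.082))):print(c);cmp(c,z)
# image registration old->new per object
i=cams.camera_info("top");a=cv2.imread("pics/top0.png");b=cv2.imread("pics/topL.png")
for nm,(x,y,w,h) in dict(tape=(264,274,44,32),jar=(319,278,42,42),bottle=(362,258,28,28),board=(256,240,162,110)).items():
    try:
        M=np.eye(2,3,dtype=np.float32);cc,M=cv2.findTransformECC(a[y:y+h,x:x+w,1].copy(),b[y:y+h,x:x+w,1].copy(),M,cv2.MOTION_TRANSLATION);print(nm,round(cc,3),M[:,2])
    except Exception as e:print(nm,'fail')
go((484.7,76.1,160,1.7))
E
```

```text
(456.5, -13)
top old 1133 [457.  -12.6  63.1  63. ] 84.7 mean [456.4 -12.6]
top new 1131 [456.5 -12.7  63.6  63.8] 32.7 mean [456.  -12.4]
scene old 885 [455.9 -13.9  62.8  63.9] 27.4 mean [455.  -17.6]
(508.5, -87)
top old 304 [508.1 -85.8  32.9  31.9] 81.8 mean [505.  -83.3]
top new 306 [507.8 -85.8  32.6  32.4] 84.9 mean [504.7 -83.6]
scene old 524 [506.1 -91.1  25.6  32.8] 63.8 mean [504.8 -94.5]
(484.5, 77.5)
top old 845 [484.7  77.6  37.5  71.5] 7.0 mean [483.7  77.1]
top new 842 [483.1  77.4  36.9  71.8] 7.6 mean [482.   76.7]
scene old 343 [484.2  81.   37.2  59.9] 7.8 mean [483.1  79.8]
(484.5, 77.5)
top old 401 [485.   80.4  35.5  46.8] 7.9 mean [486.3  80.3]
top new 399 [483.7  79.2  35.2  46.3] 6.3 mean [484.4  79.9]
scene old 262 [486.2  78.5  36.3  43.3] 11.3 mean [486.   79.2]
tape 0.972 [0.21569341 0.88714194]
jar 0.955 [-0.24196124  0.21835971]
bottle 0.982 [0.10859853 0.18881729]
board 0.989 [0.01916508 0.23890042]
at [ 385.1 -289.   194.2] [ 3.141 -0.     0.301] w 0.0563
(484.7, 76.1, 160, 1.7) [ 203.5 -319.1   34.1] [ 0.     0.    -1.399]
```

View pics/topL.png

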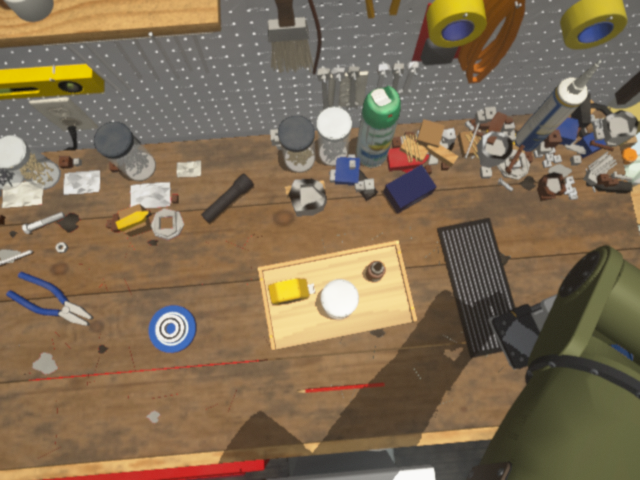

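The final top view shows the bearing centred on the block at (172,329). The tape (289,290), jar (340,299) and bottle (376,270) are upright on their spots; jar and bottle are within about 0.5 mm and the tape about 1.6 mm, which is within the calibration accuracy. The torch and box haven't moved, and the arm is clear of everything. Handing in.

```bash
python3 -c "
from station import ctrl
print(ctrl.hand_in())"
```

```text
the job is handed in; nothing more can be done
None
```

The job is done and handed in at about 49 s: the bearing lies flat in the middle of the blue block, and the jar, bottle and tape measure stand upright back on the board, the jar and bottle within about 0.5 mm of their starting spots and the tape about 1.6 mm off (left as it was), with the torch and navy box untouched.

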